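# Unstack the paint tins onto their drip saucers

### The arm

A 6-joint arm with a two-finger parallel gripper is mounted at the origin on the work surface. World frame = base frame: x ahead of the robot, y to its left, z up, the work surface at z = 0. Lengths are in m, angles in degrees, forces in N, time in s.
With the tool pointing down it reaches from about 0.35 to 0.875 m from the base axis. Payload 4.2 kg.
Tool frame: the origin (TCP) lies on the centre line of the jaws, within the pads' length; the fingertips stand tip_reach ahead of it and the grasp point (between the pads) is the TCP (tip_reach is the distance from the TCP to the fingertips, in m); z points along the fingers, y is the line along which they close (so a half turn about z gives the same grasp; the last joint's range is limited). The gripper opens to 87 mm and grips with 3 to 60 N. Pads are 19 mm wide; open, the fingers measure 117 mm over their backs; the gripper's body (75 mm by 190 mm) begins 51 mm behind the grasp point.
Start: joints at [85.061, 22.042, 0.453, 0, -68.411, -14.817], TCP at [0.211, 0.588, 0.242] pointing down, gripper open.
Joint ranges: [-179.83, 179.83], [-69.29, 118.12], [-61.27, 80.66], [-181.25, 117.63], [-171.15, -9.14], [-177.46, 177.46]. Speed limits (degrees/s): [159.86, 159.86, 180, 180, 180, 180].

### API

Orientations are given as a 3x3 rotation matrix whose columns are the frame's x, y, z axes.
In Python, from station import sense, capture, finish_job, tip_reach gives the robot as it stands.
- The arm moves only by the tool arm_command, never from a script. Its argument "deltas" is a list of rows, each a list of 7 numbers: the turn, a rotation vector about the tool's x, y, z in rad, then the shift along the tool's x, y, z in cm, then the closure, from -1 (fully open) to 1 (shut), so that 0 is half open. In form: [[rx, ry, rz, dx, dy, dz, hand], ...]. A call has 1 to 8 rows; each row is the pose to reach, as a shift and turn from the pose commanded when the call began, along the tool's axes at that moment; what a row does not reach only later rows make up. A row lasts 1/12 s, in which the tool goes at most 41.7 mm and 7.16 degrees, less where a joint would pass 70% of its speed; a pose out of reach is approached as far as the arm can. A call with a gripper value outside its range is refused whole. The fingers move at their own pace and stop on an object; the grip force is fixed at half the most. Time passes only in rows, so rows that repeat a pose let the fingers close. It gives the time, the measured TCP pose, the force, the opening and the grip force at its end, in the units of the state.
- sense(): the state, without advancing time (a new reading comes with each control period).
- capture(name): name is "side" or "top"; returns a dict with "pixels" (420x560x3 uint8, blue, green, red), "fovy" (degrees; the focal length in pixels is half the picture's height over the tangent of half this angle, whatever the lens; pixels are square), "cx", "cy" (the principal point, pixels), "rvec" (rotation vector, rad) and "tvec" (3), from world to camera coordinates, as OpenCV has them. Camera axes: x right, y down, z forward; pixel columns grow to the right and rows downward; lengths in m; the calibration is good to about 2 mm. A picture is of the moment at which its call begins. There is no depth.
- finish_job(): hands the job in; it is judged then, once.
The state is a dict: "time_s": time; "joints": joint angles; "joint_velocities": joint speeds; "effort": joint torques, N m; "tcp_pos": TCP position; "ee_rot": TCP orientation; "wrist_force": force on the tool from outside, world axes, zero at the start; "moment": the same for the moment, N m; "gripper_width": opening from 0.0 (shut) to 1.0 (fully open); "gripper_force": force on a finger pad.
Only numpy, scipy, OpenCV 4.12 (cv2) and the standard library are available. Lean on these libraries where they do the work, as an engineer would, in place of code of your own. Each camera call takes 0.05 s, during which the arm holds its last target. There are 200 camera calls.

### The job

Take the two stacks of paint tins apart and stand every tin flat inside the rim of the drip saucer of its own colour. Keep the tins upright throughout, do not let any of them tip over, and leave the pliers and the red paint shield lying where they are.

Things in the scene. Friction and masses are not known exactly. Their poses are not given: they have to be found in the camera images.
- yellow_tin: Large closed round paint tin, yellow side and lid with thin bare-steel rims, 64 mm diameter, 60 mm tall, about 0.2 to 0.45 kg. At the start it stands on the locker top (z = 0) with one of the two small tins standing, about centred, on its lid; which small tin varies. Origin: centre of its underside; z up its axis.
- blue_tin: Large closed round paint tin, blue side and lid with thin bare-steel rims, 64 mm diameter, 60 mm tall, about 0.2 to 0.45 kg. At the start it stands on the locker top (z = 0) with one of the two small tins standing, about centred, on its lid; which small tin varies. Origin: centre of its underside; z up its axis.
- green_tin: Small closed round paint tin, green side and lid with thin bare-steel rims, 44 mm diameter, 45 mm tall, about 0.1 kg. At the start it stands on the lid of one of the two large tins, its underside 60 mm above the locker top. Origin: centre of its underside; z up its axis.
- orange_tin: Small closed round paint tin, orange side and lid with thin bare-steel rims, 44 mm diameter, 45 mm tall, about 0.1 kg. At the start it stands on the lid of one of the two large tins, its underside 60 mm above the locker top. Origin: centre of its underside; z up its axis.
- yellow_saucer: Round shallow drip saucer in plain yellow plastic, fixed to the locker top, for the large yellow tin. Flat floor 90 mm across inside, 3 mm above the locker top; rim 5 mm thick all round, its top 8 mm above the locker top (100 mm outside diameter). Origin: centre of its underside, on the locker top (z = 0); z up.
- blue_saucer: Round shallow drip saucer in plain blue plastic, fixed to the locker top, for the large blue tin. Flat floor 90 mm across inside, 3 mm above the locker top; rim 5 mm thick all round, its top 8 mm above the locker top (100 mm outside diameter). Origin: centre of its underside, on the locker top (z = 0); z up.
- green_saucer: Round shallow drip saucer in plain green plastic, fixed to the locker top, for the small green tin. Flat floor 70 mm across inside, 3 mm above the locker top; rim 5 mm thick all round, its top 8 mm above the locker top (80 mm outside diameter). Origin: centre of its underside, on the locker top (z = 0); z up.
- orange_saucer: Round shallow drip saucer in plain orange plastic, fixed to the locker top, for the small orange tin. Flat floor 70 mm across inside, 3 mm above the locker top; rim 5 mm thick all round, its top 8 mm above the locker top (80 mm outside diameter). Origin: centre of its underside, on the locker top (z = 0); z up.
- pliers: Chrome pliers lying loose and flat on the locker top between the tins and saucers, roughly along the world x axis, 170 mm long, 52 mm wide, 12 mm high; to be left lying where they are. Origin: middle of its length on the underside; x towards the jaws.
- paint_shield: Red plastic paint shield (edge guide) lying loose and flat between the tins and saucers, roughly along the world x axis: blade 230 by 44 mm, 4 mm thick, with a grip ridge along its middle, 14 mm high in all; to be left lying where it is. Origin: centre of its underside; x along its length.
There are look-alikes about, which are no part of the job. Leave any pink look-alike of the blue_tin alone.

How it is judged (in metres and radians):
At the end, for the whole second after the job is handed in: Each tin stands released and at rest in the saucer of its own colour: axis within 14 mm of the saucer's centre, underside on the saucer's floor (under 6 mm above the locker top), tilted under 0.08 rad; pliers and paint shield within 20 mm of where they lay (horizontal distance between yellow_tin and yellow_saucer below 0.014 m and z of yellow_tin in the frame of yellow_saucer below 0.006 m and angle between each of yellow_tin, blue_tin, green_tin, orange_tin's own z axis and vertical below 0.08 rad and linear speed of each of yellow_tin, blue_tin, green_tin, orange_tin below 0.02 m/s and horizontal distance between blue_tin and blue_saucer below 0.014 m and z of blue_tin in the frame of blue_saucer below 0.006 m and horizontal distance between green_tin and green_saucer below 0.014 m and z of green_tin in the frame of green_saucer below 0.006 m and horizontal distance between orange_tin and orange_saucer below 0.014 m and z of orange_tin in the frame of orange_saucer below 0.006 m and distance of each of pliers, paint_shield from where it was at the start of the episode below 0.02 m); the robot touches nothing.
It fails at once if a tin is tipped by more than 0.6 rad (angle between any of yellow_tin, blue_tin, green_tin, orange_tin's own z axis and vertical above 0.6 rad).
It fails at once if the pliers or the paint shield are moved by more than 20 mm (distance of any of pliers, paint_shield from where it was at the start of the episode above 0.02 m).
It also fails if it takes over 112 s, if anything falls off the work surface, if the arm or the gripper's body presses on something with over 40 N, if the wrist force passes 120 N, or if a joint passes its speed limit or range.

## Working session

There is one attempt and no reset: what is moved stays moved. The work goes in short steps, Python scripts to look and compute and a tool call to move; the robot and the scene stay as the last step left them, time stands still between calls to the robot, and variables do not carry over. Pictures are saved under pics/ and viewed, at most 14 in all, crops included, and the job is handed in when it is done.

Besides the shell and the picture viewer there is one more tool, called as a command line: name --pt "numbers of a row" for each row, then --argument value for the rest. arm_command: Moves the arm, as the interface text tells. Its arguments: {"type":"object","properties":{"deltas":{"type":"array"}},"required":["deltas"]}

```bash
ls; mkdir -p pics
python3 - <<'E'
from station import sense,capture,tip_reach
import cv2,numpy as np
print(tip_reach);s=sense();print(s)
for n in("side","top"):
    c=capture(n);cv2.imwrite(f"pics/{n}0.png",c["pixels"]);print({k:v for k,v in c.items() if k!="pixels"})
    R=cv2.Rodrigues(np.array(c["rvec"],float))[0];print(-R.T@np.array(c["tvec"]).ravel(),R)
E
```

```text
pics
0.019
{'time_s': 0.0, 'joints': array([ 8.50624485e+01,  2.20907136e+01,  3.82086465e-01, -3.06331402e-02,
       -6.84107400e+01, -1.48184590e+01]), 'joint_velocities': array([ 0.04067364, -0.04162851,  0.00277099,  0.03405907, -0.02488223,
        0.01827322]), 'effort': array([ 2.63851944e-04, -3.90663099e+01,  1.87394768e+01,  4.21958864e+00,
        1.08841815e-02, -1.86766033e-04]), 'tcp_pos': array([0.21102486, 0.58771648, 0.24047155]), 'ee_rot': array([[ 9.41073890e-01, -3.38200353e-01, -6.74605519e-04],
       [-3.38201022e-01, -9.41071696e-01, -2.03277842e-03],
       [ 5.26342198e-05,  2.14114697e-03, -9.99997706e-01]]), 'wrist_force': array([-0.21368165, -0.31236571, -0.15413173]), 'moment': array([-0.00940213,  0.03430034,  0.03875861]), 'gripper_force': 0.0, 'gripper_width': 0.9999421016009133}
{'fovy': 48.13421870950151, 'cx': 280.8934120968369, 'cy': 203.01819793771392, 'rvec': array([ 2.28518946, -0.85456461,  0.32268581]), 'tvec': array([-0.33647425,  0.31511008,  0.89397277])}
[ 0.01988463 -0.49321161  0.87638091] [[ 0.75515466 -0.65554322 -0.00212607]
 [-0.4905267  -0.562906   -0.66522206]
 [ 0.43488504  0.50338843 -0.74664255]]
{'fovy': 45.988165231393324, 'cx': 287.641007690521, 'cy': 216.9296281366484, 'rvec': array([ 2.14080159, -2.16495637,  0.12165523]), 'tvec': array([0.04631466, 0.50029639, 1.02247497])}
[0.37118685 0.03050325 1.07665522] [[-0.0105368  -0.99988336 -0.01105632]
 [-0.99235002  0.01181628 -0.12288943]
 [ 0.12300574  0.00967688 -0.99235878]]
```

View pics/side0.png

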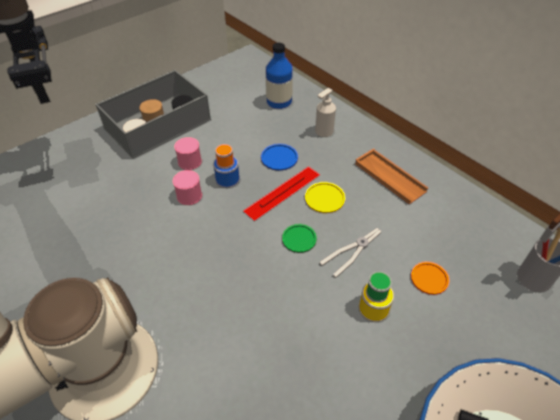

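View pics/top0.png

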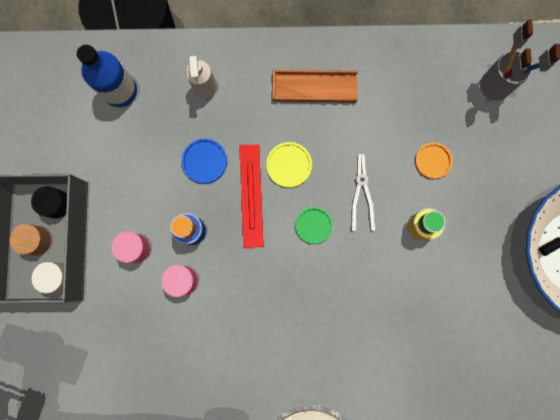

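```bash
cat > h.py <<'E'
from station import sense,capture
import cv2,numpy as np
HUE=dict(orange=(6,19),yellow=(23,35),green=(45,85),blue=(100,125))
def cast(c,uv,z):
    f=c["pixels"].shape[0]/2/np.tan(np.radians(c["fovy"])/2)
    R=cv2.Rodrigues(np.array(c["rvec"],float))[0];o=-R.T@np.ravel(c["tvec"])
    d=R.T@np.array([(uv[0]-c["cx"])/f,(uv[1]-c["cy"])/f,1]);return (o+d*(z-o[2])/d[2])[:2]
def blobs(c,col,amin=60,s=120,v=70):
    h=cv2.cvtColor(c["pixels"],cv2.COLOR_BGR2HSV);lo,hi=HUE[col]
    m=cv2.inRange(h,(lo,s,v),(hi,255,255));m=cv2.morphologyEx(m,cv2.MORPH_CLOSE,np.ones((3,3)))
    out=[]
    for k in cv2.findContours(m,cv2.RETR_EXTERNAL,cv2.CHAIN_APPROX_NONE)[0]:
        k=cv2.convexHull(k);M=cv2.moments(k)
        if M["m00"]>amin: out.append((np.array([M["m10"],M["m01"]])/M["m00"],M["m00"],cv2.boundingRect(k)))
    return out
E
python3 - <<'E'
from h import *
for n in("top","side"):
    c=capture(n)
    for col in HUE:
        for uv,a,bb in blobs(c,col):
            print(n,col,uv.round(1),a,bb,*[f"{z}:{cast(c,uv,z).round(4)}" for z in(.005,.03,.0825)])
E
```

```text
top orange [ 28.9 238.7] 872.5 (10, 225, 41, 29) 0.005:[0.4628 0.6062] 0.03:[0.4606 0.5928] 0.0825:[0.4561 0.5646]
top orange [183.3 227. ] 363.5 (172, 217, 24, 21) 0.005:[0.4845 0.2688] 0.03:[0.4819 0.2632] 0.0825:[0.4763 0.2515]
top orange [433.4 160.4] 1028.5 (415, 143, 38, 36) 0.005:[ 0.6259 -0.2819] 0.03:[ 0.62   -0.2746] 0.0825:[ 0.6075 -0.2593]
top orange [313.9  85.4] 2587.5 (272, 69, 85, 33) 0.005:[ 0.8022 -0.0215] 0.03:[ 0.7922 -0.0203] 0.0825:[ 0.771  -0.0177]
top orange [509.7  61.1] 76.5 (505, 49, 10, 24) 0.005:[ 0.8527 -0.4645] 0.03:[ 0.8415 -0.453 ] 0.0825:[ 0.8179 -0.4287]
top yellow [426.2 224.4] 446.0 (415, 210, 25, 28) 0.005:[ 0.4841 -0.2598] 0.03:[ 0.4815 -0.253 ] 0.0825:[ 0.476  -0.2388]
top yellow [288.7 164.6] 1583.0 (266, 142, 46, 46) 0.005:[0.6206 0.0374] 0.03:[0.6148 0.0372] 0.0825:[0.6026 0.0369]
top green [434.  221.2] 244.5 (425, 213, 19, 18) 0.005:[ 0.4908 -0.277 ] 0.03:[ 0.4881 -0.2699] 0.0825:[ 0.4822 -0.2548]
top green [313.6 225.2] 1002.0 (296, 208, 36, 36) 0.005:[ 0.4852 -0.0153] 0.03:[ 0.4825 -0.0142] 0.0825:[ 0.4769 -0.012 ]
top blue [190.9 230.3]
[... 1775 characters left out ...]
de green [298.9 237.7] 709.5 (283, 224, 33, 28) 0.005:[ 0.4881 -0.0151] 0.03:[ 0.4747 -0.0288] 0.0825:[ 0.4465 -0.0576]
side blue [482.7 384.9] 4425.0 (420, 359, 140, 61) 0.005:[ 0.5135 -0.4896] 0.03:[ 0.4994 -0.4897] 0.0825:[ 0.4696 -0.4899]
side blue [226.6 172.2] 509.0 (215, 159, 24, 27) 0.005:[0.4908 0.2706] 0.03:[0.4773 0.2487] 0.0825:[0.4489 0.2027]
side blue [279.1 156.6] 726.0 (261, 144, 37, 26) 0.005:[0.6346 0.2253] 0.03:[0.6169 0.2046] 0.0825:[0.5799 0.1614]
side blue [278.9 103.4] 122.5 (267, 100, 24, 8) 0.005:[0.7904 0.4066] 0.03:[0.7683 0.3808] 0.0825:[0.7219 0.3266]
side blue [278.7  68.6] 581.5 (266, 53, 26, 30) 0.005:[0.9152 0.552 ] 0.03:[0.8895 0.522 ] 0.0825:[0.8356 0.459 ]
```

arm_command --pt "0 0 -0.115 0 0 0 -1" --pt "0 0 -0.23 0 0 0 -1" --pt "0 0 -0.343 0 0 0 -1" --pt "0 0 -0.343 0 0 0 -1"

```text
time_s: 0.53
tcp_pos: [0.2112, 0.5881, 0.2413]
ee_rot: [[1.0, 0.0, -0.0], [0.0, -1.0, -0.0], [-0.0, 0.0, -1.0]]
wrist_force: [0.7, 0.4, 0.5]
gripper_width: 0.997
gripper_force: 0.0
```

arm_command --pt "0 0 0 2.4 3 0 -1" --pt "0 0 0 4.8 6 0 -1" --pt "0 0 0 7.2 9 0 -1" --pt "0 0 0 9.6 12 0 -1" --pt "0 0 0 12 15.2 0 -1" --pt "0 0 0 14.4 18.2 0 -1" --pt "0 0 0 16.8 21.2 0 -1" --pt "0 0 0 19.2 24.2 0 -1"

```text
time_s: 1.2
tcp_pos: [0.4035, 0.3442, 0.2418]
ee_rot: [[1.0, -0.005, 0.0], [-0.005, -1.0, 0.0], [0.0, -0.0, -1.0]]
wrist_force: [0.7, 0.6, 0.6]
gripper_width: 0.997
gripper_force: 0.0
```

arm_command --pt "0 0 0 2.2 2.8 0 -1" --pt "0 0 0 4.4 5.6 0 -1" --pt "0 0 0 6.2 7.8 1 -1" --pt "0 0 0 7.4 9.3 2 -1" --pt "0 0 0 7.4 9.3 3 -1" --pt "0 0 0 7.4 9.3 3 -1"

```text
time_s: 1.7
tcp_pos: [0.4759, 0.2511, 0.2092]
ee_rot: [[1.0, -0.007, -0.004], [-0.007, -1.0, -0.003], [-0.004, 0.003, -1.0]]
wrist_force: [-1.5, 0.4, -0.5]
gripper_width: 0.999
gripper_force: 0.0
```

arm_command --pt "0 0 0 0.1 -0.1 2.5 -1" --pt "0 0 0 0.1 -0.1 5 -1" --pt "0 0 0 0.1 -0.1 7.5 -1" --pt "0 0 0 0.1 -0.1 9 -1" --pt "0 0 0 0.1 -0.1 10.5 -1" --pt "0 0 0 0.1 -0.1 11.9 -1" --pt "0 0 0 0.1 -0.1 11.9 -1" --pt "0 0 0 0.1 -0.1 11.9 -1"

```text
time_s: 2.37
tcp_pos: [0.4772, 0.2545, 0.0925]
ee_rot: [[1.0, -0.001, -0.001], [-0.001, -1.0, -0.001], [-0.001, 0.001, -1.0]]
wrist_force: [-0.4, 0.1, 0.8]
gripper_width: 1.003
gripper_force: 0.0
```

Run:
```python
from h import *
print(sense()["tcp_pos"])
a=capture("side")["pixels"][110:230,150:310];b=capture("top")["pixels"][170:290,110:270]
cv2.imwrite("pics/c1.png",cv2.resize(np.hstack([a,b]),None,fx=2.5,fy=2.5,interpolation=3))
```

```text
[0.47717385 0.25450615 0.09249157]
```

View pics/c1.png

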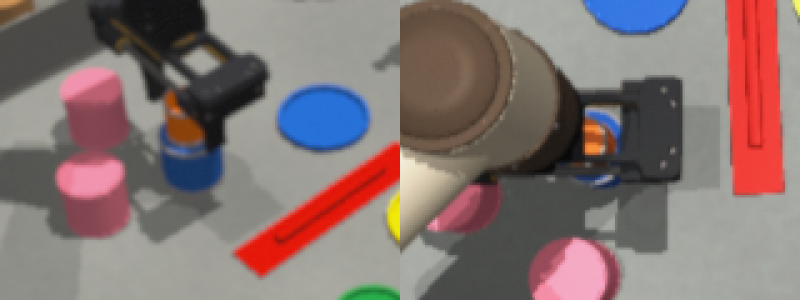

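Both fingers straddle the orange tin (side view, crop px 185,115; top view, 600,135). Closing.

arm_command --pt "0 0 0 0 0 0.2 -0.3" --pt "0 0 0 0 0 0.2 0.1" --pt "0 0 0 0 0 0.2 0.4" --pt "0 0 0 0 0 0.2 0.6" --pt "0 0 0 0 0 0.2 0.6" --pt "0 0 0 0 0 0.2 0.6"

```text
time_s: 2.97
tcp_pos: [0.4777, 0.2537, 0.0907]
ee_rot: [[1.0, -0.002, 0.0], [-0.002, -1.0, 0.0], [0.0, -0.0, -1.0]]
wrist_force: [0.1, -0.5, 0.6]
gripper_width: 0.627
gripper_force: 0.0
```

arm_command --pt "0 0 0 0 0 0 0.6" --pt "0 0 0 0 0 -0.5 0.6" --pt "0 0 0 0 0 -2 0.6" --pt "0 0 0 0 0 -4 0.6" --pt "0 0 0 0 0 -6 0.6" --pt "0 0 0 0 0 -8 0.6" --pt "0 0 0 0 0 -8 0.6"

```text
time_s: 3.55
tcp_pos: [0.4797, 0.2552, 0.175]
ee_rot: [[1.0, -0.001, 0.007], [-0.001, -1.0, 0.005], [0.007, -0.005, -1.0]]
wrist_force: [-0.2, 0.8, -1.2]
gripper_width: 0.501
gripper_force: 30.0
```

Run:
```python
from h import *
print(sense()["tcp_pos"],sense()["gripper_width"])
a=capture("side")["pixels"][60:220,150:310]
cv2.imwrite("pics/c2.png",cv2.resize(a,None,fx=3.5,fy=3.5,interpolation=3))
```

```text
[0.47966939 0.2551839  0.1749781 ] 0.5010949021901913
```

View pics/c2.png

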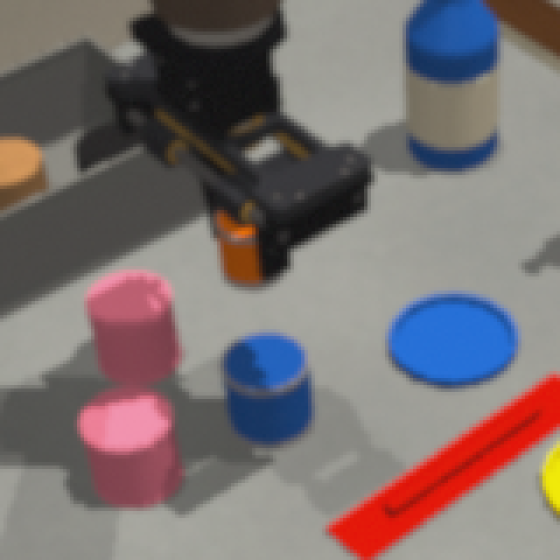

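arm_command --pt "0 0 0 0.5 2 0 0.6" --pt "0 0 0 1.4 5 0 0.6" --pt "0 0 0 2.4 9 0 0.6" --pt "0 0 0 3.5 13 0 0.6" --pt "0 0 0 4.6 17 0 0.6" --pt "0 0 0 5.7 21 0 0.6" --pt "0 0 0 6.7 25 0 0.6" --pt "0 0 0 7.8 29 0 0.6"

```text
time_s: 4.27
tcp_pos: [0.5541, -0.0384, 0.1691]
ee_rot: [[1.0, -0.002, -0.003], [-0.002, -1.0, -0.0], [-0.003, 0.0, -1.0]]
wrist_force: [0.4, 1.1, -1.6]
gripper_width: 0.498
gripper_force: 30.0
```

arm_command --pt "0 0 0 1 4 0 0.6" --pt "0 0 0 2.1 8 0 0.6" --pt "0 0 0 3.2 12 0 0.6" --pt "0 0 0 4.3 16 0 0.6" --pt "0 0 0 5.4 20 0 0.6" --pt "0 0 0 6.2 23 0 0.6" --pt "0 0 0 6.7 24.5 0 0.6" --pt "0 0 0 6.7 24.5 0 0.6"

```text
time_s: 4.93
tcp_pos: [0.6211, -0.285, 0.1676]
ee_rot: [[1.0, -0.007, -0.003], [-0.007, -1.0, 0.001], [-0.003, -0.001, -1.0]]
wrist_force: [0.4, 0.2, -2.2]
gripper_width: 0.498
gripper_force: 30.0
```

Run:
```python
from h import *
s=sense();print(s["tcp_pos"],s["gripper_width"],s["joints"])
c=capture("side");t=capture("top")
for z in(.13,.14,.15): print(z,cv2.projectPoints(np.array([[.468,.236,z]]),np.array(c["rvec"]),np.array(c["tvec"]),np.array([[420/2/np.tan(np.radians(c["fovy"]/2)),0,c["cx"]],[0,420/2/np.tan(np.radians(c["fovy"]/2)),c["cy"]],[0,0,1]]),None)[0].ravel())
for n,c in(("s",c),("t",t)):
  for col in("blue","orange"):
    for uv,a,bb in blobs(c,col):
      print(n,col,uv.round(1),bb,*[f"{z}:{cast(c,uv,z).round(4)}" for z in(.03,)])
a=c["pixels"]; cv2.imwrite("pics/c3.png",capture("side")["pixels"][150:400,300:560])
```

```text
[ 0.6210771  -0.28498318  0.16756427] 0.49792132865364475 [-1.11232383e+01  3.07901955e+01  3.88705993e+00  2.55758604e-03
 -6.32830588e+01  1.00748600e+02]
0.13 [222.9008157  146.81745463]
0.14 [222.50235704 143.62669032]
0.15 [222.09851025 140.39277913]
s blue [482.8 384.9] (420, 359, 140, 61) 0.03:[ 0.4994 -0.4897]
s blue [226.1 170.4] (214, 156, 25, 30) 0.03:[0.4802 0.2548]
s blue [279.1 156.6] (261, 144, 37, 26) 0.03:[0.6169 0.2046]
s blue [278.9 103.4] (267, 100, 24, 8) 0.03:[0.7683 0.3808]
s blue [278.6  70.8] (266, 59, 26, 24) 0.03:[0.8807 0.5125]
s orange [429.7 277.6] (411, 261, 39, 34) 0.03:[ 0.6114 -0.2882]
s orange [552.6 244.4] (546, 229, 14, 31) 0.03:[ 0.8891 -0.4145]
s orange [447.  236.4] (435, 221, 25, 30) 0.03:[ 0.7302 -0.2463]
s orange [487.6 215.3] (478, 208, 19, 16) 0.03:[ 0.854  -0.2714]
s orange [444.1 208. ] (429, 196, 38, 26) 0.03:[ 0.796  -0.1905]
s orange [527.5 201.7] (494, 178, 66, 47) 0.03:[ 0.9642 -0.3104]
s orange [387.8 174.4] (356, 149, 60, 54) 0.03:[ 0.7823 -0.0278]
s orange [152.5 109.1] (144, 100, 18, 20) 0.03:[0.4709 0.604 ]
s orange [380.7 112.4] (293, 63, 164, 99) 0.03:[0.9631 0.1533]
t blue [188.2 229.3] (172, 215, 34, 30) 0.03:[0.4769 0.2526]
t blue [545.5 247.6] (526, 186, 34, 126) 0.03:[ 0.4294 -0.5009]
t blue [203.9 160.5] (182, 139, 45, 44) 0.03:[0.6262 0.2208]
t blue [102.3  70.6] (82, 51, 42, 40) 0.03:[0.8334 0.4491]
t orange [ 28.9 238.7] (10, 225, 41, 29) 0.03:[0.4607 0.5928]
t orange [452.6 160.1] (447, 153, 16, 18) 0.03:[ 0.62   -0.3159]
t orange [314.2  85.5] (272, 70, 85, 32) 0.03:[ 0.7918 -0.0208]
```

View pics/c3.png

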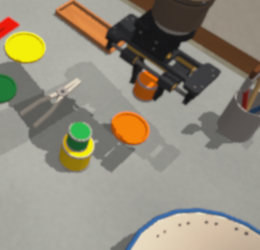

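arm_command --pt "0 0 0 0.3 -0.2 2 0.6" --pt "0 0 0 0.6 -0.3 5 0.6" --pt "0 0 0 0.6 -0.3 8 0.6" --pt "0 0 0 0.6 -0.3 10.5 0.6" --pt "0 0 0 0.6 -0.3 11.5 0.6" --pt "0 0 0 0.6 -0.3 12 0.6" --pt "0 0 0 0.6 -0.3 12 0.6" --pt "0 0 0 0.6 -0.3 12 0.6"

```text
time_s: 5.75
tcp_pos: [0.6288, -0.2784, 0.0522]
ee_rot: [[1.0, -0.001, 0.002], [-0.001, -1.0, -0.001], [0.002, 0.001, -1.0]]
wrist_force: [1.1, -0.3, 0.0]
gripper_width: 0.499
gripper_force: 30.0
```

arm_command --pt "0 0 0 -0.1 0.2 0.7 0.6" --pt "0 0 0 -0.1 0.2 1.2 0.6" --pt "0 0 0 -0.1 0.2 1.5 0.6" --pt "0 0 0 -0.1 0.2 1.5 0.6" --pt "0 0 0 -0.1 0.2 1.5 0.6"

```text
time_s: 6.17
tcp_pos: [0.6268, -0.2807, 0.0358]
ee_rot: [[1.0, -0.002, 0.0], [-0.002, -1.0, -0.0], [0.0, 0.0, -1.0]]
wrist_force: [0.6, -0.3, 0.8]
gripper_width: 0.5
gripper_force: 30.0
```

Run:
```python
from h import *
s=sense();print(s["tcp_pos"],s["wrist_force"])
a=capture("side")["pixels"][220:320,370:490];b=capture("top")["pixels"][110:210,375:495]
cv2.imwrite("pics/c4.png",cv2.resize(np.hstack([a,b]),None,fx=3,fy=3,interpolation=3))
```

```text
[ 0.62675716 -0.28066795  0.0358136 ] [ 0.64843655 -0.26306475  0.76732866]
```

View pics/c4.png

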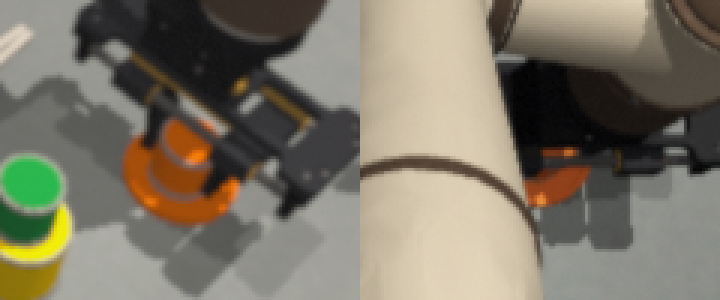

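The orange tin is centred over its saucer (side crop px ~180,175). Creep down to contact.

arm_command --pt "0 0 0 0 0 0.1 0.6" --pt "0 0 0 0 0 0.2 0.6" --pt "0 0 0 0 0 0.3 0.6" --pt "0 0 0 0 0 0.3 0.6"

```text
time_s: 6.6
tcp_pos: [0.6269, -0.2807, 0.0357]
ee_rot: [[1.0, -0.001, 0.001], [-0.001, -1.0, -0.001], [0.001, 0.001, -1.0]]
wrist_force: [-4.3, 1.9, 10.8]
gripper_width: 0.499
gripper_force: 30.0
```

In contact. Release and retreat up.

arm_command --pt "0 0 0 0 0 -0.2 0.4" --pt "0 0 0 0 0 -0.2 0.2" --pt "0 0 0 0 0 -0.2 -0.2" --pt "0 0 0 0 0 -0.2 -0.4" --pt "0 0 0 0 0 -0.2 -0.4" --pt "0 0 0 0 0 -0.2 -0.4"

```text
time_s: 7.1
tcp_pos: [0.6264, -0.2805, 0.0338]
ee_rot: [[1.0, -0.002, -0.001], [-0.002, -1.0, 0.0], [-0.001, -0.0, -1.0]]
wrist_force: [0.1, -0.2, 0.1]
gripper_width: 0.674
gripper_force: 0.0
```

arm_command --pt "0 0 0 0 0 -1 -1" --pt "0 0 0 0 0 -3 -1" --pt "0 0 0 0 0 -6 -1" --pt "0 0 0 0 0 -9 -1" --pt "0 0 0 0 0 -12 -1" --pt "0 0 0 0 0 -15 -1" --pt "0 0 0 0 0 -16.5 -1" --pt "0 0 0 0 0 -16.5 -1"

```text
time_s: 7.77
tcp_pos: [0.6289, -0.2815, 0.2059]
ee_rot: [[1.0, -0.001, 0.01], [-0.001, -1.0, -0.004], [0.01, 0.004, -1.0]]
wrist_force: [0.6, -0.6, 0.9]
gripper_width: 0.997
gripper_force: 0.0
```

Run:
```python
from h import *
s=sense();print(s["tcp_pos"],s["gripper_width"])
for n in("side","top"):
  c=capture(n)
  for col in("green","orange","yellow"):
    for uv,a,bb in blobs(c,col):
      p=cast(c,uv,.03)
      if p[1]<-.15 and p[0]<.72: print(n,col,uv.round(1),bb,*[f"{z}:{cast(c,uv,z).round(4)}" for z in(.005,.03,.0825)])
  if n=="side": cv2.imwrite("pics/c5.png",cv2.resize(c["pixels"][210:330,340:490],None,fx=4,fy=4,interpolation=3))
```

```text
[ 0.6288602  -0.28147989  0.20589976] 0.9974050049720364
side green [376.2 293.4] (367, 287, 20, 13) 0.005:[ 0.5115 -0.232 ] 0.03:[ 0.4974 -0.2395] 0.0825:[ 0.4677 -0.2552]
side green [379.9 280.5] (371, 273, 19, 16) 0.005:[ 0.5418 -0.2159] 0.03:[ 0.5268 -0.2239] 0.0825:[ 0.4953 -0.2406]
side orange [430.  276.7] (411, 259, 39, 36) 0.005:[ 0.6313 -0.2812] 0.03:[ 0.6138 -0.2873] 0.0825:[ 0.577 -0.3  ]
side yellow [375.5 301.8] (360, 284, 33, 37) 0.005:[ 0.4952 -0.2445] 0.03:[ 0.4816 -0.2516] 0.0825:[ 0.4529 -0.2666]
```

View pics/c5.png

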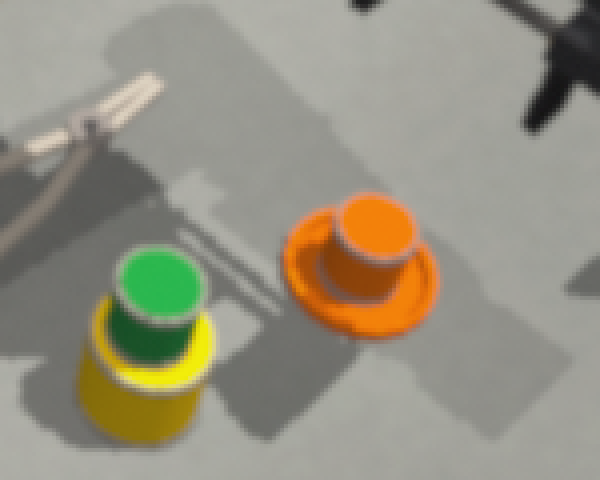

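arm_command --pt "0 0 0 -2 -0.5 0 -1" --pt "0 0 0 -5 -1 0 -1" --pt "0 0 0 -8.5 -2 1 -1" --pt "0 0 0 -12 -2.7 2 -1" --pt "0 0 0 -14 -3.2 3 -1" --pt "0 0 0 -14.7 -3.2 4 -1" --pt "0 0 0 -14.7 -3.2 5 -1" --pt "0 0 0 -14.7 -3.2 5 -1"

```text
time_s: 8.53
tcp_pos: [0.4779, -0.2478, 0.1467]
ee_rot: [[1.0, -0.002, -0.006], [-0.002, -1.0, 0.002], [-0.006, -0.002, -1.0]]
wrist_force: [-1.0, 0.1, 0.4]
gripper_width: 1.0
gripper_force: 0.0
```

arm_command --pt "0 0 0 0.3 0.1 1.5 -1" --pt "0 0 0 0.3 0.1 3 -1" --pt "0 0 0 0.3 0.1 4.3 -1" --pt "0 0 0 0.3 0.1 5.3 -1" --pt "0 0 0 0.3 0.1 5.8 -1" --pt "0 0 0 0.3 0.1 5.8 -1" --pt "0 0 0 0.3 0.1 5.8 -1"

```text
time_s: 9.12
tcp_pos: [0.4832, -0.2494, 0.0915]
ee_rot: [[1.0, -0.001, -0.0], [-0.001, -1.0, -0.0], [-0.0, 0.0, -1.0]]
wrist_force: [0.5, 0.1, 0.5]
gripper_width: 1.0
gripper_force: 0.0
```

arm_command --pt "0 0 0 0 0 0 0.6" --pt "0 0 0 0 0 0 0.6" --pt "0 0 0 0 0 0 0.6" --pt "0 0 0 0 0 0 0.6" --pt "0 0 0 0 0 0 0.6" --pt "0 0 0 0 0 0 0.6" --pt "0 0 0 0 0 0 0.6" --pt "0 0 0 0 0 0 0.6"

```text
time_s: 9.78
tcp_pos: [0.4827, -0.2492, 0.0916]
ee_rot: [[1.0, -0.002, 0.0], [-0.002, -1.0, 0.0], [0.0, -0.0, -1.0]]
wrist_force: [-0.1, -0.0, 1.1]
gripper_width: 0.495
gripper_force: 30.0
```

arm_command --pt "0 0 0 0 0 -0.5 0.6" --pt "0 0 0 0 0 -2 0.6" --pt "0 0 0 0 0 -4.5 0.6" --pt "0 0 0 0 0 -7 0.6" --pt "0 0 0 0 -2 -8 0.6" --pt "0 0 0 0.1 -5 -8 0.6" --pt "0 0 0 0.2 -8.5 -8 0.6" --pt "0 0 0 0.3 -12 -8 0.6"

```text
time_s: 10.45
tcp_pos: [0.4856, -0.1284, 0.172]
ee_rot: [[1.0, -0.004, 0.001], [-0.004, -1.0, 0.0], [0.001, -0.0, -1.0]]
wrist_force: [1.5, 1.4, -1.8]
gripper_width: 0.498
gripper_force: 30.0
```

arm_command --pt "0 0 0 0 -3.5 0 0.6" --pt "0 0 0 0 -7 1 0.6" --pt "0 0 0 0.1 -9.5 3 0.6" --pt "0 0 0 0.1 -11 5 0.6" --pt "0 0 0 0.1 -11.4 7 0.6" --pt "0 0 0 0.1 -11.4 9 0.6" --pt "0 0 0 0.1 -11.4 10 0.6" --pt "0 0 0 0.1 -11.4 10 0.6"

```text
time_s: 11.12
tcp_pos: [0.4853, -0.0154, 0.0694]
ee_rot: [[1.0, -0.002, -0.006], [-0.002, -1.0, -0.001], [-0.006, 0.001, -1.0]]
wrist_force: [-0.7, -0.1, -0.7]
gripper_width: 0.493
gripper_force: 30.0
```

arm_command --pt "0 0 0 0.1 0 1 0.6" --pt "0 0 0 0.1 0 2 0.6" --pt "0 0 0 0.1 0 2.8 0.6" --pt "0 0 0 0.1 0 3.1 0.6" --pt "0 0 0 0.1 0 3.3 0.6" --pt "0 0 0 0.1 0 3.3 0.6" --pt "0 0 0 0.1 0 3.3 0.6"

```text
time_s: 11.7
tcp_pos: [0.4885, -0.0153, 0.0389]
ee_rot: [[1.0, -0.002, 0.001], [-0.002, -1.0, 0.0], [0.001, -0.0, -1.0]]
wrist_force: [0.6, 1.1, -0.2]
gripper_width: 0.497
gripper_force: 30.0
```

arm_command --pt "0 0 0 -0.1 0 0.2 0.6" --pt "0 0 0 -0.1 0 0.3 0.6" --pt "0 0 0 -0.1 0 0.4 0.6" --pt "0 0 0 -0.1 0 0.4 0.6" --pt "0 0 0 -0.1 0 0.4 0.6"

```text
time_s: 12.12
tcp_pos: [0.4872, -0.0153, 0.0346]
ee_rot: [[1.0, -0.002, 0.0], [-0.002, -1.0, 0.0], [0.0, -0.0, -1.0]]
wrist_force: [0.2, -0.9, -1.2]
gripper_width: 0.495
gripper_force: 30.0
```

arm_command --pt "0 0 0 0 0 0.1 0.6" --pt "0 0 0 0 0 0.1 0.6" --pt "0 0 0 0 0 0.2 0.6" --pt "0 0 0 0 0 0.2 0.6"

```text
time_s: 12.45
tcp_pos: [0.4873, -0.0152, 0.0345]
ee_rot: [[1.0, -0.001, 0.0], [-0.001, -1.0, -0.0], [0.0, 0.0, -1.0]]
wrist_force: [-4.1, 1.1, 15.5]
gripper_width: 0.496
gripper_force: 30.0
```

arm_command --pt "0 0 0 0 0 -0.2 0.3" --pt "0 0 0 0 0 -0.2 0" --pt "0 0 0 0 0 -0.2 -0.4" --pt "0 0 0 0 0 -0.2 -0.4" --pt "0 0 0 0 0 -0.2 -0.4" --pt "0 0 0 0 0 -0.2 -0.4"

```text
time_s: 12.95
tcp_pos: [0.4871, -0.0153, 0.0343]
ee_rot: [[1.0, -0.002, -0.0], [-0.002, -1.0, -0.0], [-0.0, 0.0, -1.0]]
wrist_force: [-1.2, -0.0, -0.4]
gripper_width: 0.674
gripper_force: 0.0
```

arm_command --pt "0 0 0 0 0 -1 -1" --pt "0 0 0 0 0 -3 -1" --pt "0 0 0 0 0 -6 -1" --pt "0 0 0 0 2 -9 -1" --pt "0 0 0 0 5 -11 -1" --pt "0 0 0 0 8 -11 -1" --pt "0 0 0 0 10 -11 -1" --pt "0 0 0 0 10 -11 -1"

```text
time_s: 13.62
tcp_pos: [0.4867, -0.1178, 0.1449]
ee_rot: [[1.0, -0.006, 0.001], [-0.006, -1.0, -0.0], [0.001, 0.0, -1.0]]
wrist_force: [0.3, -0.9, 0.2]
gripper_width: 0.997
gripper_force: 0.0
```

Run:
```python
from h import *
s=sense();print(s["tcp_pos"],s["gripper_width"])
for n in("side","top"):
  c=capture(n)
  for col in("green","yellow","blue"):
    for uv,a,bb in blobs(c,col):
      p=cast(c,uv,.03)
      if p[1]>-.3 and p[0]<.72: print(n,col,uv.round(1),bb,*[f"{z}:{cast(c,uv,z).round(4)}" for z in(.005,.03,.06)])
  if n=="side": cv2.imwrite("pics/c6.png",cv2.resize(c["pixels"][140:340,200:460],None,fx=3,fy=3,interpolation=3))
```

```text
[ 0.48672935 -0.11779847  0.14485232] 0.9974381817171556
side green [298.9 237.1] (283, 221, 33, 32) 0.005:[ 0.4895 -0.0136] 0.03:[ 0.476  -0.0274] 0.06:[ 0.4598 -0.0439]
side yellow [375.8 300.2] (360, 281, 33, 40) 0.005:[ 0.4986 -0.2422] 0.03:[ 0.4849 -0.2494] 0.06:[ 0.4684 -0.258 ]
side yellow [329.4 207.2] (323, 202, 15, 11) 0.005:[0.6084 0.0054] 0.03:[ 0.5915 -0.0089] 0.06:[ 0.5713 -0.0261]
side blue [226.1 170.4] (214, 156, 25, 30) 0.005:[0.4938 0.2769] 0.03:[0.4802 0.2548] 0.06:[0.4639 0.2283]
side blue [279.1 156.6] (261, 144, 37, 26) 0.005:[0.6345 0.2253] 0.03:[0.6169 0.2046] 0.06:[0.5957 0.1799]
top yellow [433.1 226.1] (420, 212, 24, 26) 0.005:[ 0.4802 -0.2746] 0.03:[ 0.4776 -0.2675] 0.06:[ 0.4746 -0.2589]
top yellow [288.  157.1] (266, 142, 46, 29) 0.005:[0.6375 0.0388] 0.03:[0.6313 0.0386] 0.06:[0.6238 0.0383]
top blue [188.3 229.4] (172, 215, 34, 30) 0.005:[0.4792 0.2578] 0.03:[0.4767 0.2525] 0.06:[0.4737 0.2461]
top blue [203.9 160.5] (182, 139, 45, 44) 0.005:[0.6323 0.2253] 0.03:[0.6262 0.2208] 0.06:[0.6189 0.2153]
```

View pics/c6.png

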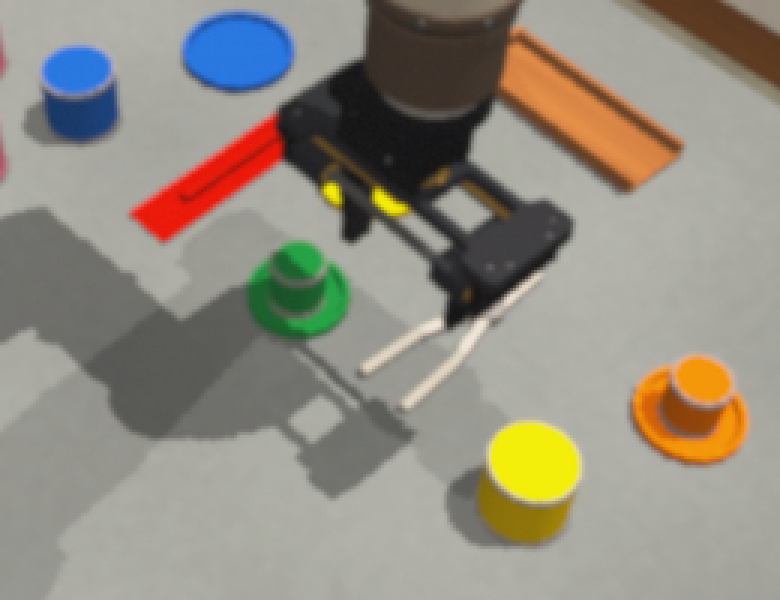

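arm_command --pt "0 0 0 0 2 0 -1" --pt "0 0 0 -0.1 5 0 -1" --pt "0 0 0 -0.2 8 0 -1" --pt "0 0 0 -0.3 11 0 -1" --pt "0 0 0 -0.3 12.5 1 -1" --pt "0 0 0 -0.3 13.2 3 -1" --pt "0 0 0 -0.3 13.2 4 -1" --pt "0 0 0 -0.3 13.2 4 -1"

```text
time_s: 14.38
tcp_pos: [0.4819, -0.2461, 0.1016]
ee_rot: [[1.0, -0.002, -0.006], [-0.002, -1.0, 0.002], [-0.006, -0.002, -1.0]]
wrist_force: [0.1, -0.1, -0.3]
gripper_width: 1.004
gripper_force: 0.0
```

arm_command --pt "0 0 0 0 0 0 -1" --pt "0 0 0 0 0 0 -1" --pt "0 0 0 0 0 0 -1"

```text
time_s: 14.63
tcp_pos: [0.4846, -0.2466, 0.1055]
ee_rot: [[1.0, -0.0, 0.002], [-0.0, -1.0, -0.001], [0.002, 0.001, -1.0]]
wrist_force: [-0.7, 0.3, 0.2]
gripper_width: 1.0
gripper_force: 0.0
```

Shift y by −3 mm and descend to z ≈ 0.042.

arm_command --pt "0 0 0 0 0.3 1 -1" --pt "0 0 0 0 0.3 2.5 -1" --pt "0 0 0 0 0.3 4 -1" --pt "0 0 0 0 0.3 5.3 -1" --pt "0 0 0 0 0.3 6.3 -1" --pt "0 0 0 0 0.3 6.3 -1" --pt "0 0 0 0 0.3 6.3 -1"

```text
time_s: 15.22
tcp_pos: [0.4836, -0.2503, 0.0412]
ee_rot: [[1.0, -0.001, -0.001], [-0.001, -1.0, 0.0], [-0.001, -0.0, -1.0]]
wrist_force: [0.5, -0.2, 0.8]
gripper_width: 1.006
gripper_force: 0.0
```

arm_command --pt "0 0 0 0 0 0 0.2" --pt "0 0 0 0 0 0 0.2" --pt "0 0 0 0 0 0 0.2" --pt "0 0 0 0 0 0 0.2" --pt "0 0 0 0 0 0 0.2" --pt "0 0 0 0 0 0 0.2"

```text
time_s: 15.72
tcp_pos: [0.484, -0.2503, 0.0421]
ee_rot: [[1.0, -0.002, 0.001], [-0.002, -1.0, -0.0], [0.001, 0.0, -1.0]]
wrist_force: [0.5, 0.2, 2.4]
gripper_width: 0.728
gripper_force: 30.0
```

arm_command --pt "0 0 0 0 0 -0.5 0.2" --pt "0 0 0 0 0 -2 0.2" --pt "0 0 0 0 0 -4.5 0.2" --pt "0 0 0 0 0 -7 0.2" --pt "0 0 0 1 -1 -9 0.2" --pt "0 0 0 2.5 -3.5 -10 0.2" --pt "0 0 0 4 -6.7 -10 0.2" --pt "0 0 0 5.5 -10 -10 0.2"

```text
time_s: 16.38
tcp_pos: [0.5392, -0.1497, 0.1424]
ee_rot: [[1.0, -0.004, 0.001], [-0.004, -1.0, 0.0], [0.001, -0.0, -1.0]]
wrist_force: [0.3, -0.2, -3.2]
gripper_width: 0.731
gripper_force: 30.0
```

arm_command --pt "0 0 0 1.5 -3.3 0 0.2" --pt "0 0 0 3 -6.6 0 0.2" --pt "0 0 0 4.5 -10 0 0.2" --pt "0 0 0 6 -13.5 0 0.2" --pt "0 0 0 7.3 -16.5 0 0.2" --pt "0 0 0 8.1 -18.3 1 0.2" --pt "0 0 0 8.1 -18.7 2 0.2" --pt "0 0 0 8.1 -18.7 3 0.2"

```text
time_s: 17.05
tcp_pos: [0.6195, 0.0376, 0.1098]
ee_rot: [[1.0, -0.0, -0.002], [-0.0, -1.0, -0.0], [-0.002, 0.0, -1.0]]
wrist_force: [-0.5, -0.7, -3.0]
gripper_width: 0.727
gripper_force: 30.0
```

Floor contact expected at TCP z ≈ 0.045; descend to ~0.050.

arm_command --pt "0 0 0 0.2 0 1.5 0.2" --pt "0 0 0 0.2 0 3 0.2" --pt "0 0 0 0.2 0 4.5 0.2" --pt "0 0 0 0.2 0 5.5 0.2" --pt "0 0 0 0.2 0 5.9 0.2" --pt "0 0 0 0.2 0 5.9 0.2" --pt "0 0 0 0.2 0 5.9 0.2"

```text
time_s: 17.63
tcp_pos: [0.6223, 0.0359, 0.0527]
ee_rot: [[1.0, -0.002, 0.0], [-0.002, -1.0, -0.0], [0.0, 0.0, -1.0]]
wrist_force: [-0.2, 0.6, -2.3]
gripper_width: 0.728
gripper_force: 30.0
```

Run:
```python
from h import *
s=sense();print(s["tcp_pos"],s["wrist_force"])
a=capture("side")["pixels"][130:250,260:400];b=capture("top")["pixels"][100:220,220:360]
cv2.imwrite("pics/c7.png",cv2.resize(np.hstack([a,b]),None,fx=2.8,fy=2.8,interpolation=3))
```

```text
[0.62231103 0.03588469 0.05270771] [-0.22715721  0.61900258 -2.27737291]
```

View pics/c7.png

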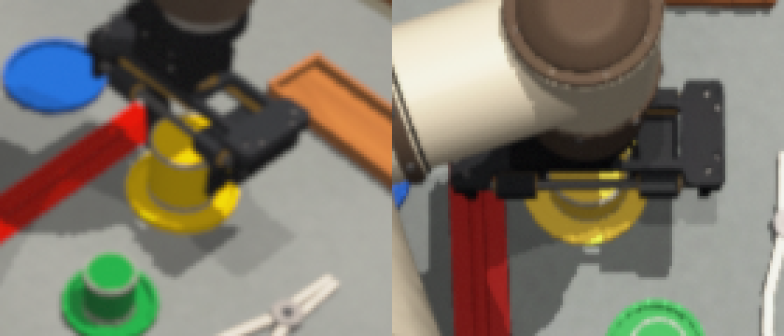

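Yellow tin is centred over its saucer (side crop px ~180,175). Lower the rest.

arm_command --pt "0 0 0 0 -0.1 0.3 0.2" --pt "0 0 0 0 -0.1 0.5 0.2" --pt "0 0 0 0 -0.1 0.7 0.2" --pt "0 0 0 0 -0.1 0.8 0.2" --pt "0 0 0 0 -0.1 0.9 0.2" --pt "0 0 0 0 -0.1 0.9 0.2"

```text
time_s: 18.23
tcp_pos: [0.6222, 0.0376, 0.0451]
ee_rot: [[1.0, -0.001, 0.0], [-0.001, -1.0, -0.0], [0.0, 0.0, -1.0]]
wrist_force: [-3.6, -0.2, 5.2]
gripper_width: 0.728
gripper_force: 30.0
```

arm_command --pt "0 0 0 0 0 -0.1 0" --pt "0 0 0 0 0 -0.1 -0.4" --pt "0 0 0 0 0 -0.1 -1" --pt "0 0 0 0 0 -0.1 -1" --pt "0 0 0 0 0 -0.1 -1" --pt "0 0 0 0 0 -0.1 -1" --pt "0 0 0 0 0 -0.1 -1"

```text
time_s: 18.82
tcp_pos: [0.6223, 0.0374, 0.0444]
ee_rot: [[1.0, -0.002, 0.0], [-0.002, -1.0, -0.0], [0.0, 0.0, -1.0]]
wrist_force: [0.8, -0.3, 0.0]
gripper_width: 0.971
gripper_force: 0.0
```

arm_command --pt "0 0 0 0 0 -1 -1" --pt "0 0 0 0 0 -3 -1" --pt "0 0 0 0 0 -5 -1" --pt "0 0 0 0 0 -7 -1" --pt "0 0 0 -1 -1.5 -9 -1" --pt "0 0 0 -3 -4.5 -10 -1" --pt "0 0 0 -5 -7.5 -10 -1" --pt "0 0 0 -7 -10.5 -10 -1"

```text
time_s: 19.48
tcp_pos: [0.5523, 0.1436, 0.1465]
ee_rot: [[1.0, -0.003, 0.003], [-0.003, -1.0, 0.002], [0.003, -0.002, -1.0]]
wrist_force: [0.9, 0.5, -1.2]
gripper_width: 0.996
gripper_force: 0.0
```

Blue tin at (0.4785, 0.2535): go −7.4 cm in x, −11 cm in tool y.

arm_command --pt "0 0 0 -2 -3 0 -1" --pt "0 0 0 -4 -6 0 -1" --pt "0 0 0 -6 -9 0 -1" --pt "0 0 0 -7 -10.5 1 -1" --pt "0 0 0 -7.4 -11 3 -1" --pt "0 0 0 -7.4 -11 4 -1" --pt "0 0 0 -7.4 -11 4 -1" --pt "0 0 0 -7.4 -11 4 -1"

```text
time_s: 20.15
tcp_pos: [0.4789, 0.2521, 0.1045]
ee_rot: [[1.0, -0.002, -0.0], [-0.002, -1.0, -0.001], [-0.0, 0.001, -1.0]]
wrist_force: [0.0, 0.5, -1.2]
gripper_width: 0.998
gripper_force: 0.0
```

arm_command --pt "0 0 0 0 0 0 -1" --pt "0 0 0 0 0 0 -1"

```text
time_s: 20.32
tcp_pos: [0.4796, 0.2525, 0.1055]
ee_rot: [[1.0, -0.003, 0.001], [-0.003, -1.0, 0.001], [0.001, -0.001, -1.0]]
wrist_force: [-0.1, -0.2, 0.2]
gripper_width: 1.002
gripper_force: 0.0
```

Run:
```python
from h import *
s=sense();print(s["tcp_pos"],s["gripper_width"])
for n in("side","top"):
  c=capture(n)
  for col in("yellow","blue"):
    for uv,a,bb in blobs(c,col):
      p=cast(c,uv,.03)
      if p[1]>-.3 and p[0]<.72: print(n,col,uv.round(1),bb,*[f"{z}:{cast(c,uv,z).round(4)}" for z in(.005,.03,.06)])
  if n=="side": cv2.imwrite("pics/c8.png",cv2.resize(c["pixels"][120:260,160:400],None,fx=3.3,fy=3.3,interpolation=3))
```

```text
[0.47963974 0.25245017 0.10550002] 1.001800994838947
side yellow [324.8 193.7] (305, 173, 40, 40) 0.005:[0.6318 0.0452] 0.03:[0.6142 0.0298] 0.06:[0.5932 0.0112]
side blue [225.9 170.8] (215, 155, 24, 31) 0.005:[0.4926 0.276 ] 0.03:[0.479 0.254] 0.06:[0.4627 0.2275]
side blue [279.1 156.6] (261, 144, 37, 26) 0.005:[0.6346 0.2253] 0.03:[0.6169 0.2047] 0.06:[0.5958 0.1799]
top yellow [288.7 164.7] (266, 143, 46, 45) 0.005:[0.6204 0.0374] 0.03:[0.6146 0.0372] 0.06:[0.6076 0.037 ]
top blue [189.4 241.1] (178, 239, 21, 6) 0.005:[0.4536 0.2552] 0.03:[0.4516 0.2499] 0.06:[0.4493 0.2436]
top blue [190.  222.5] (183, 215, 16, 15) 0.005:[0.4944 0.2544] 0.03:[0.4915 0.2492] 0.06:[0.488  0.2429]
top blue [203.9 160.5] (182, 139, 45, 44) 0.005:[0.6323 0.2253] 0.03:[0.6262 0.2208] 0.06:[0.6189 0.2153]
```

View pics/c8.png

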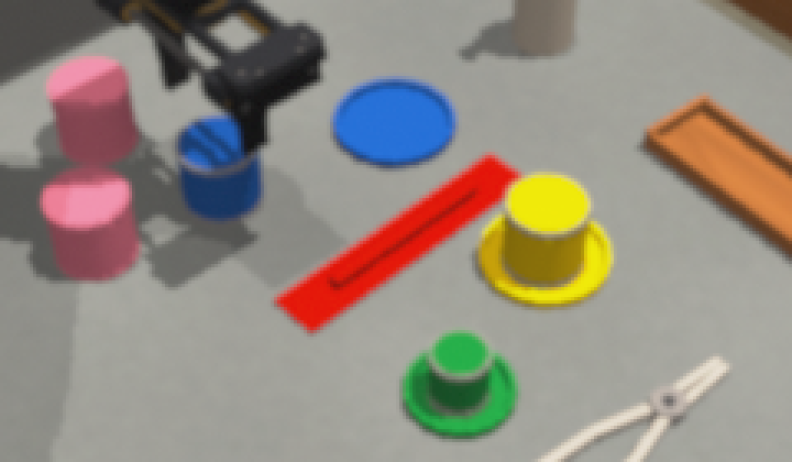

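Yellow sits centred in its saucer (crop px 546,240); blue tin (220,165) lies under the gripper, shield undisturbed. Descend 6.3 cm and grip.

arm_command --pt "0 0 0 0 -0.1 1 -1" --pt "0 0 0 0 -0.1 2.5 -1" --pt "0 0 0 0 -0.1 4 -1" --pt "0 0 0 0 -0.1 5.3 -1" --pt "0 0 0 0 -0.1 6.3 -1" --pt "0 0 0 0 -0.1 6.3 -1" --pt "0 0 0 0 -0.1 6.3 -1"

```text
time_s: 21.0
tcp_pos: [0.4786, 0.2535, 0.041]
ee_rot: [[1.0, -0.002, -0.001], [-0.002, -1.0, -0.001], [-0.001, 0.001, -1.0]]
wrist_force: [0.7, 0.8, -0.2]
gripper_width: 0.999
gripper_force: 0.0
```

arm_command --pt "0 0 0 0 0 0 0.2" --pt "0 0 0 0 0 0 0.2" --pt "0 0 0 0 0 0 0.2" --pt "0 0 0 0 0 0 0.2" --pt "0 0 0 0 0 0 0.2" --pt "0 0 0 0 0 0 0.2" --pt "0 0 0 0 0 0 0.2"

```text
time_s: 21.58
tcp_pos: [0.4787, 0.2535, 0.0421]
ee_rot: [[1.0, -0.002, 0.0], [-0.002, -1.0, -0.0], [0.0, 0.0, -1.0]]
wrist_force: [-0.3, -2.6, 4.1]
gripper_width: 0.725
gripper_force: 30.0
```

Blue saucer (0.6335, 0.2253): dx +15.5, tool y +2.8.

arm_command --pt "0 0 0 0 0 -0.5 0.2" --pt "0 0 0 0 0 -2 0.2" --pt "0 0 0 0 0 -4.5 0.2" --pt "0 0 0 1 0.2 -6 0.2" --pt "0 0 0 3.5 0.6 -6 0.2" --pt "0 0 0 6.5 1.2 -6 0.2" --pt "0 0 0 9.5 1.8 -6 0.2" --pt "0 0 0 12 2.3 -6 0.2"

```text
time_s: 22.25
tcp_pos: [0.5998, 0.2303, 0.101]
ee_rot: [[1.0, -0.002, -0.0], [-0.002, -1.0, 0.0], [-0.0, -0.0, -1.0]]
wrist_force: [0.3, 0.9, -3.3]
gripper_width: 0.728
gripper_force: 30.0
```

arm_command --pt "0 0 0 2 0.3 0 0.2" --pt "0 0 0 3.2 0.5 1 0.2" --pt "0 0 0 3.5 0.5 2.5 0.2" --pt "0 0 0 3.5 0.5 4 0.2" --pt "0 0 0 3.5 0.5 4.6 0.2" --pt "0 0 0 3.5 0.5 4.6 0.2" --pt "0 0 0 3.5 0.5 4.6 0.2"

```text
time_s: 22.83
tcp_pos: [0.6333, 0.2255, 0.0551]
ee_rot: [[1.0, -0.001, -0.001], [-0.001, -1.0, -0.001], [-0.001, 0.001, -1.0]]
wrist_force: [-1.1, 0.0, -3.6]
gripper_width: 0.731
gripper_force: 30.0
```

arm_command --pt "0 0 0 0 0 0.4 0.2" --pt "0 0 0 0 0 0.8 0.2" --pt "0 0 0 0 0 0.9 0.2" --pt "0 0 0 0 0 1 0.2" --pt "0 0 0 0 0 1.1 0.2" --pt "0 0 0 0 0 1.1 0.2"

```text
time_s: 23.33
tcp_pos: [0.6336, 0.2256, 0.0452]
ee_rot: [[1.0, -0.002, 0.0], [-0.002, -1.0, 0.0], [0.0, -0.0, -1.0]]
wrist_force: [-1.1, -0.9, -0.7]
gripper_width: 0.727
gripper_force: 30.0
```

arm_command --pt "0 0 0 0 0 0.1 0.2" --pt "0 0 0 0 0 0.1 0.2" --pt "0 0 0 0 0 0.1 0.2"

```text
time_s: 23.58
tcp_pos: [0.6337, 0.2256, 0.0451]
ee_rot: [[1.0, -0.001, 0.001], [-0.001, -1.0, 0.0], [0.001, -0.0, -1.0]]
wrist_force: [-3.0, 0.7, 6.1]
gripper_width: 0.73
gripper_force: 30.0
```

arm_command --pt "0 0 0 0 0 -0.1 0" --pt "0 0 0 0 0 -0.1 -0.4" --pt "0 0 0 0 0 -0.1 -1" --pt "0 0 0 0 0 -0.1 -1" --pt "0 0 0 0 0 -0.1 -1" --pt "0 0 0 0 0 -0.1 -1" --pt "0 0 0 0 0 -0.1 -1"

```text
time_s: 24.17
tcp_pos: [0.6338, 0.2254, 0.0444]
ee_rot: [[1.0, -0.002, 0.0], [-0.002, -1.0, 0.0], [0.0, -0.0, -1.0]]
wrist_force: [0.1, 0.3, 0.3]
gripper_width: 0.973
gripper_force: 0.0
```

arm_command --pt "0 0 0 0 0 -1 -1" --pt "0 0 0 0 0 -3 -1" --pt "0 0 0 0 0 -5 -1" --pt "0 0 0 0 0 -8 -1" --pt "0 0 0 -1 0 -11 -1" --pt "0 0 0 -4 -2 -14 -1" --pt "0 0 0 -7 -5 -16 -1" --pt "0 0 0 -10 -8 -16 -1"

```text
time_s: 24.83
tcp_pos: [0.5423, 0.2993, 0.2093]
ee_rot: [[1.0, -0.004, 0.008], [-0.004, -1.0, 0.005], [0.008, -0.005, -1.0]]
wrist_force: [0.3, 1.9, -0.3]
gripper_width: 0.995
gripper_force: 0.0
```

arm_command --pt "0 0 0 -3 -3 0 -1" --pt "0 0 0 -6 -6 0 -1" --pt "0 0 0 -8 -8 0 -1" --pt "0 0 0 -9 -9 0 -1" --pt "0 0 0 -9 -9 0 -1" --pt "0 0 0 -9 -9 0 -1"

```text
time_s: 25.33
tcp_pos: [0.4509, 0.389, 0.2043]
ee_rot: [[1.0, -0.0, 0.001], [-0.0, -1.0, 0.0], [0.001, -0.0, -1.0]]
wrist_force: [0.6, 1.3, -0.1]
gripper_width: 1.002
gripper_force: 0.0
```

Run:
```python
from h import *
s=sense();print(s["tcp_pos"],s["gripper_width"])
c=capture("side");t=capture("top")
cv2.imwrite("pics/c9.png",cv2.resize(c["pixels"][130:330,190:470],None,fx=2.8,fy=2.8,interpolation=3))
cv2.imwrite("pics/c10.png",t["pixels"][100:280])
```

```text
[0.45086589 0.38900053 0.20425395] 1.0019056835504883
```

View pics/c9.png

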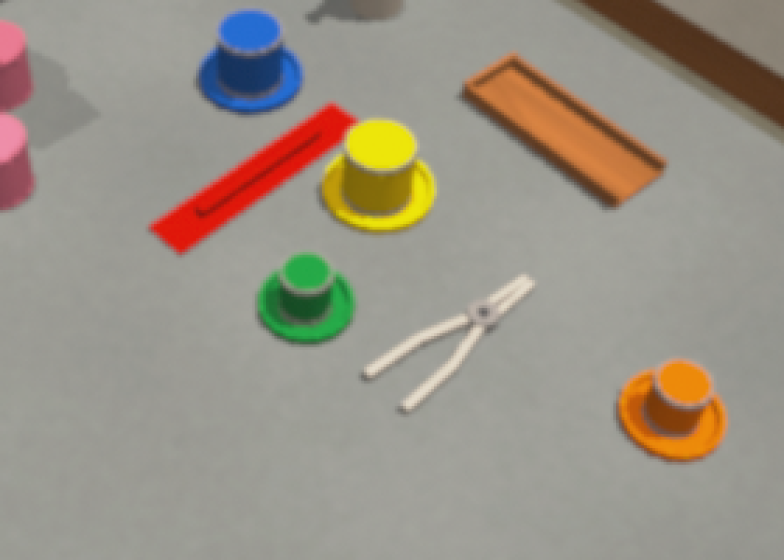

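View pics/c10.png

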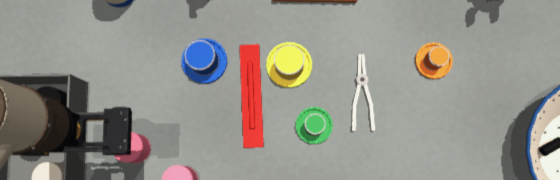

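All four tins stand centred in their saucers (side crop: blue 250,65; yellow 378,165; green 305,290; orange 678,400). The pliers and shield have not moved.

```bash
python3 -c "
from station import finish_job
print(finish_job())"
```

```text
the job is handed in; nothing more can be done
None
```

The job is handed in at about 25 s: the last pictures show all four tins upright and centred in their own saucers, with the pliers and paint shield where they lay, but the hand-in returned no verdict.

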